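# Close the walnut dispenser and hold its gate open at the mark

### The arm

A 7-joint arm with a two-finger parallel gripper is mounted at the origin on the work surface. World frame = base frame: x ahead of the robot, y to its left, z up, the work surface at z = 0. Lengths are in m, angles in rad, forces in N, time in s.
With the tool pointing down it reaches from about 0.4 to 0.875 m from the base axis. Payload 19.3 kg.
Tool frame: the origin (TCP) lies on the front face of the gripper's body, between the roots of the fingers; the fingertips stand 73 mm ahead of it and the grasp point (between the pads) lies 54 mm ahead of it; z points along the fingers, y is the direction in which the jaws open and shut (so a half turn about z gives the same grasp; the last joint's range is limited). The gripper opens to 85 mm and grips with 20 to 120 N. Pads are 22 mm wide; open, the fingers measure 114 mm over their backs; the gripper's body (76 mm by 85 mm) begins 54 mm behind the grasp point. The pads swing forward as they close: fully open they stand 13 mm farther back than shut.
Start: joints at [-1.265, 0.521, -0.036, 1.599, 0.021, 1.021, -0.113], TCP at [0.229, 0.581, 0.304] pointing down, gripper open.
Joint ranges: [-2.91, 2.91], [-0.3, 2.13], [-1.5, 1.42], [0.17, 2.43], [-1.26, 4.41], [0.16, 1.93], [-2.52, 2.52]. Speed limits (rad/s): [1.89, 1.89, 2.39, 2.39, 3.01, 3.01, 3.01].

### API

Orientations are given as [roll, pitch, yaw] about the fixed x, y, z axes, in that order (R = Rz(yaw) Ry(pitch) Rx(roll)).
In Python, from workcell import bot gives the robot as it stands.
- The arm moves only by the shell command python3 -m crank 'ROWS' [OPENING] [FORCE]. ROWS is a JSON object of lists of equal length, an entry for each row: "travel": the shift along the world's x, y, z in cm, a list of three; "rot": the turn, a rotation vector about the world's x, y, z in degrees, a list of three. A call has 1 to 8 rows; each row is the pose to reach, as a shift and turn from the pose commanded when the call began; what a row does not reach only later rows make up. A row lasts 1/10 s, in which the tool goes at most 50 mm and 8.59 degrees, less where a joint would pass 70% of its speed; a pose out of reach is approached as far as the arm can. A call with a gripper value outside its range is refused whole. OPENING is the opening, from -1 (shut) to 1 (fully open), so that 0 is half open, set as the call begins (- or left out, the last holds). The fingers move at their own pace and stop on an object; FORCE is the grip in N (left out, the last holds). Time passes only in rows, so rows that repeat a pose let the fingers close. It gives the time, the measured TCP pose, the force and the opening at its end, in the units of the state.
- bot.observe(): the state, without advancing time (a new reading comes with each control period).
- bot.grab_frame(name): name is "side" or "top" or "wrist"; returns the picture (384x512x3 uint8, red, green, blue); there is no depth.
- bot.camera_model(name): a dict with "fx", "fy", "cx", "cy" (pixels), "k1" (the pictures are not rectified: a ray, as slopes to the right and down, at radius r is drawn at 1 + k1 r^2 times it, then the intrinsics apply), "R" (3x3) and "t" (3): a world point X has camera coordinates R X + t. Camera axes: x right, y down, z forward; pixel columns grow to the right and rows downward; lengths in m; the calibration is good to about 2 mm. A picture is of the moment at which its call begins: read the wrist's pose just before it. camera_model takes no time and is no camera call; for the wrist camera it gives the pose at the moment of the call.
- bot.job_done(): hands the job in, once; it reports no verdict.
Trained networks look in the newest picture that a camera, given by its name, has taken for a name from the list of things; names that differ only in an ending like _2 or _b are one class to them, and where a whole thing is asked for, a point or a joint stands for the part that bears it (a point fixed in the world has none). Each returns a list of dicts, best first, with "conf" (0 to 1); they miss things now and then, are a little off and sometimes report something else, mostly with a low value. They report only what shows in the picture. A call takes as long as a camera call. They do not tell look-alikes from the thing itself.
- bot.silhouettes(camera, thing): "pixels" (384x512 bool, what is visible of it) and "box" ([centre column, centre row, width, height] in pixels, round what is visible of it).
The state is a dict: "clock": time; "qpos": joint angles; "qd": joint speeds; "joint_efforts": joint torques, N m; "position": TCP position; "tool_rot": TCP orientation; "force": force on the tool from outside, world axes, zero at the start; "moment": the same for the moment, N m; "grip_width": finger opening in m.
Only numpy, scipy, OpenCV 4.12 (cv2) and the standard library are available. Lean on these libraries where they do the work, as an engineer would, in place of code of your own. Each camera call takes 0.05 s, during which the arm holds its last target.

### The job

The walnut dispenser has just been filled: put its lid on, properly seated in the mouth of the hopper, and let go of it. Then pull the spring-loaded gate slide out by its knob to the mark lines on the guide rails, not past them, so that all the walnuts drop into the bowl underneath, and finish while still holding the slide at the mark (it springs shut if released). Leave the other things on the counter where they are.

Things in the scene. Friction and masses are not known exactly. Their poses are not given: they have to be found in the camera images.
- dispenser: Nut dispenser, fixed. Origin on the counter under the centre of its hopper; its -x axis points out of its front, roughly to the robot; z up. Foot plate 170 (x) x 182 x 10 mm, side panels at y = +-84 mm, 103 mm high, on them a clear square hopper 78 mm wide, 117 to 232 mm above the counter, floor closed by the gate. The hopper's front face is 84 mm behind the gate's knob.
- mouth (a point): Centre of the open square mouth of the hopper (70 x 70 mm inside, 78 x 78 outside), level with its rim, 232 mm above the counter. Axes as the dispenser.
- mark (a point): Point midway between the two mark lines: black cross lines on the two white guide rails (8 mm wide, at y = +-42.5 mm, tops 119 mm above the counter) that run out under the hopper's front to 118 mm before its centre. The lines are 108 mm before the hopper's centre; the gate's square front shoulders reach them when it is pulled out 70 mm.
- gate_knob (a point): Centre of the gate slide's pull knob: upright black cylinder 28 mm in diameter, 30 mm tall, top 157 mm above the counter. Under it an 11 mm high stem, 14 mm thick, on the slide's neck (34 mm wide, top at 116 mm). Shut, it stands 123 mm before the hopper's centre, clear all round above the neck and rails; pulled, it moves level and straight along the dispenser's -x.
- gate_slide (a joint): How far the gate is pulled out, in m: 0 shut, 0.070 with its front shoulders level with the mark lines (gate fully open, the nuts fall straight down), end stop 0.095. A spring pulls it shut with about 3.5 N at 0, rising evenly to about 8 N at the mark; released, it snaps shut.
- lid_knob (a point): Loose lid, about 90 g, right way up on the counter, left or right of the dispenser. The point is the centre of its black knob, an upright cylinder 26 mm in diameter, 30 mm tall, on a square flange 84 x 84 x 5 mm; 15 mm above the flange's top, 28 mm above the lid's underside. z up, x and y along the square's sides. Seated, the point is 252 mm above the counter.
- lid_plug (a point): Centre of the underside of the lid's square plug (62 x 62 mm, 8 mm deep, under the flange), which drops into the hopper's mouth with 4 mm to spare all round, any quarter turn, until the flange lies flat on the rim. Axes as the lid's knob.
- bowl: Brown earthenware bowl, 116 mm across, 52 mm high, standing on the dispenser's foot plate under the hopper. Origin at the centre of its underside.
- walnut0: One of five walnuts in the shell, balls 32 mm in diameter, lying at the bottom of the hopper on the gate at the start. Origin at its centre.
- walnut1: One of five walnuts in the shell, balls 32 mm in diameter, lying at the bottom of the hopper on the gate at the start. Origin at its centre.
- walnut2: One of five walnuts in the shell, balls 32 mm in diameter, lying at the bottom of the hopper on the gate at the start. Origin at its centre.
- walnut3: One of five walnuts in the shell, balls 32 mm in diameter, lying at the bottom of the hopper on the gate at the start. Origin at its centre.
- walnut4: One of five walnuts in the shell, balls 32 mm in diameter, lying at the bottom of the hopper on the gate at the start. Origin at its centre.
- mug: Yellow ceramic mug, 82 mm in diameter, 95 mm high, handle to its +y. Bystander, standing on the other side of the dispenser from the lid. Origin at the centre of its underside.
- tong: Steel tong locked closed, 230 mm long, 25 mm high, lying near the robot. Bystander. Origin on the counter near its middle; x along it.
- salt_cellar: Square glass salt cellar 70 x 70 mm, 56 mm high, with a steel hinged lid, behind on the right. Bystander. Origin at the centre of its underside.
- nutcracker: Steel plier nutcracker, 160 mm long, 14 mm high, lying to the left of the dispenser. Bystander. Origin on the counter near its middle; x along it.
- coffee_jar: Glass jar with a steel screw lid, 72 mm in diameter, 114 mm high, behind on the left. Bystander. Origin at the centre of its underside.
Things that resemble listed ones, but are neither listed nor needed, are in the scene too. Leave any green, purple or yellow look-alike of the part that bears lid_knob alone.

How it is judged:
By the outcome, as a careful person would: the job done as asked, in the order asked, and still so for the second after the job is handed in, while the arm keeps its last pose, push and grip.
It also fails if it takes over 51 s, if anything falls off the work surface, if the arm or the gripper's body presses on something with over 40 N, if the wrist force passes 120 N, or if a joint passes its speed limit or range.

## Working session

There is one attempt and no reset: what is moved stays moved. The work goes in short steps, Python scripts to look and compute and a shell command to move; the robot and the scene stay as the last step left them, time stands still between calls to the robot, and variables do not carry over. Pictures are saved under pics/ and viewed, and the job is handed in when it is done.

```bash
ls; mkdir -p pics
python3 - <<'E'
from workcell import bot
import cv2
s=bot.observe(); print(s)
for n in ["side","top","wrist"]:
    cm=bot.camera_model(n); print(n,cm)
    im=bot.grab_frame(n); cv2.imwrite(f"pics/{n}0.png",im[:,:,::-1])
E
```

```text
pics
{'clock': 0.0, 'qpos': array([-1.26522117,  0.52201545, -0.03633056,  1.5999897 ,  0.02122468,
        1.02112946, -0.11281884]), 'qd': array([-0.0014291 ,  0.00026081, -0.000595  ,  0.00073673, -0.00227552,
        0.00087172, -0.00076233]), 'joint_efforts': array([ 6.86556778e-04, -9.27112484e+01,  1.98016874e+00, -3.69917178e+01,
        1.78694318e-02,  8.20625253e-03,  1.87167120e-05]), 'position': array([0.2293097 , 0.58113844, 0.30333133]), 'tool_rot': array([-3.14044100e+00,  1.02911503e-04,  2.76580405e+00]), 'force': array([-0.63048452,  0.8082968 , -0.42535811]), 'moment': array([-0.0483796 , -0.03306927,  0.03407022]), 'grip_width': 0.08527803790902673}
side {'fx': 480.7608217475195, 'fy': 480.7608217475195, 'cx': 254.51922294557986, 'cy': 193.17791322011993, 'k1': -0.11378796233291975, 'R': array([[ 0.89315132, -0.44910045,  0.02427951],
       [-0.21581171, -0.47530898, -0.85294002],
       [ 0.39459602,  0.75656471, -0.52144398]]), 't': array([-0.47863139,  0.28831971,  1.42680314])}
top {'fx': 490.5432165614479, 'fy': 490.5432165614479, 'cx': 255.95710305488907, 'cy': 198.63688666272347, 'k1': -0.18728422375808484, 'R': array([[ 0.01200508, -0.9999175 ,  0.00456811],
       [-0.99500648, -0.01239857, -0.09903726],
       [ 0.09908573, -0.00335634, -0.99507324]]), 't': array([0.05040847, 0.56932396, 1.52729381])}
wrist {'fx': 322.49669189976333, 'fy': 322.49669189976333, 'cx': 253.6798961185613, 'cy': 187.12550951136913, 'k1': -0.0016280973195000148, 'R': array([[ 3.67993298e-01,  9.29828274e-01, -5.59862160e-04],
       [ 8.87795460e-01, -3.51179075e-01,  2.97476854e-01],
       [ 2.76405778e-01, -1.09966532e-01, -9.54728866e-01]]), 't': array([-0.62444426, -0.03818692,  0.38035315])}
```

View pics/side0.png

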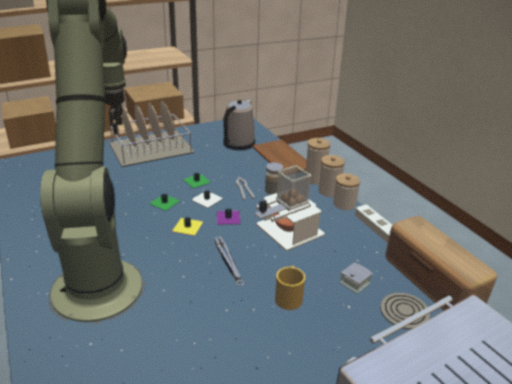

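View pics/top0.png

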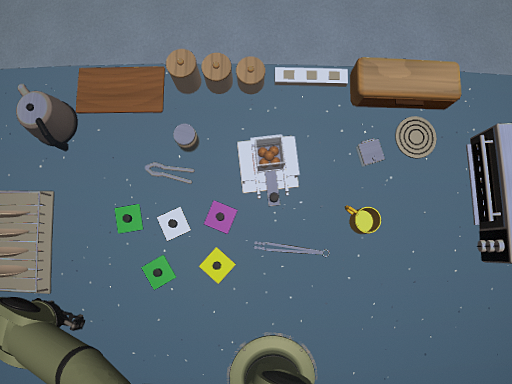

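View pics/wrist0.png

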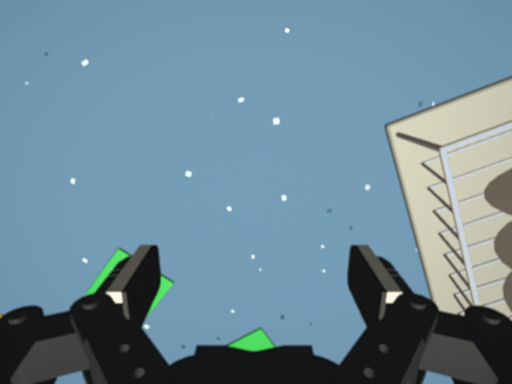

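Top view candidates for the lid: green (128,218), green (158,272), white (173,223), purple (221,217) and yellow (217,265). By the description it is the white one at (173,223). The dispenser's mouth is near (268,153) and its gate knob near (274,197).

```bash
cat > h.py <<'E'
import numpy as np, cv2
from scipy.optimize import least_squares
from workcell import bot
def proj(cm,X):
    X=np.atleast_2d(X); c=X@np.array(cm['R']).T+np.array(cm['t'])
    s=c[:,:2]/c[:,2:]; r2=(s**2).sum(1,keepdims=True); s=s*(1+cm['k1']*r2)
    return s*[cm['fx'],cm['fy']]+[cm['cx'],cm['cy']]
def ray(cm,uv):
    d=(np.array(uv,float)-[cm['cx'],cm['cy']])/[cm['fx'],cm['fy']]
    s=d.copy()
    for _ in range(30): s=d/(1+cm['k1']*(s**2).sum())
    R=np.array(cm['R']); o=-R.T@np.array(cm['t']); v=R.T@np.array([s[0],s[1],1]); return o,v/np.linalg.norm(v)
def atz(cm,uv,z):
    o,v=ray(cm,uv); return o+v*(z-o[2])/v[2]
def tri(obs):
    A=np.zeros((3,3));b=np.zeros(3)
    for cm,uv in obs:
        o,v=ray(cm,uv);P=np.eye(3)-np.outer(v,v);A+=P;b+=P@o
    return np.linalg.solve(A,b)
E
python3 - <<'E'
from h import *
for cam in ["side","top"]:
    cm=bot.camera_model(cam)
    im=bot.grab_frame(cam)
    for th in ["lid_knob","gate_knob","dispenser","bowl"]:
        r=bot.silhouettes(cam,th)
        for d in r: 
            print(cam,th,round(d['conf'],2),np.round(d['box'],1))
im=cv2.imread('pics/top0.png')
a=cv2.resize(im[120:220,225:315],None,fx=6,fy=6,interpolation=cv2.INTER_CUBIC); cv2.imwrite('pics/topd.png',a)
a=cv2.resize(im[195:255,140:205],None,fx=9,fy=9,interpolation=cv2.INTER_CUBIC); cv2.imwrite('pics/topl.png',a)
im=cv2.imread('pics/side0.png')
a=cv2.resize(im[155:255,235:335],None,fx=6,fy=6,interpolation=cv2.INTER_CUBIC); cv2.imwrite('pics/sided.png',a)
print(bot.observe()['clock'])
E
```

```text
side lid_knob 0.81 [163.8 203.8  25.5  17.5]
side lid_knob 0.78 [186.9 227.1  26.1  14.9]
side lid_knob 0.67 [207.4 199.8  33.9  16.2]
side lid_knob 0.67 [229.6 216.6  25.7  16.1]
side lid_knob 0.59 [194.7 177.8  27.   18.4]
side lid_knob 0.32 [290.5 207.1  70.8  87.3]
side gate_knob 0.52 [270.9 211.1  24.9  18.1]
side dispenser 0.59 [291.4 207.6  68.5  84.9]
side bowl 0.77 [284.5 221.4  18.8  23.9]
top lid_knob 0.83 [173.4 224.5  27.2  26.8]
top lid_knob 0.82 [220.8 216.4  33.9  33.1]
top lid_knob 0.76 [218.2 267.8  33.5  34.2]
top lid_knob 0.59 [130.8 217.8  29.1  26.5]
top lid_knob 0.57 [158.4 272.1  37.7  36.5]
top gate_knob 0.65 [270.6 177.2  24.9  58.7]
top dispenser 0.85 [266.9 169.2  61.2  70.6]
top bowl 0.39 [292.7 247.6  66.6  11.9]
0.65
```

View pics/topd.png

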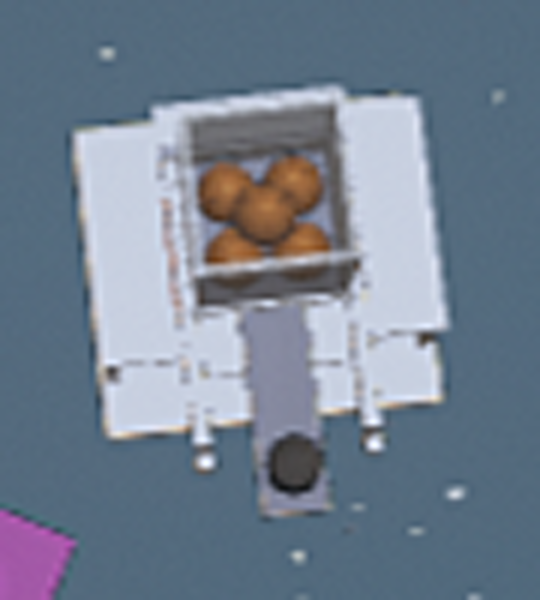

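View pics/topl.png

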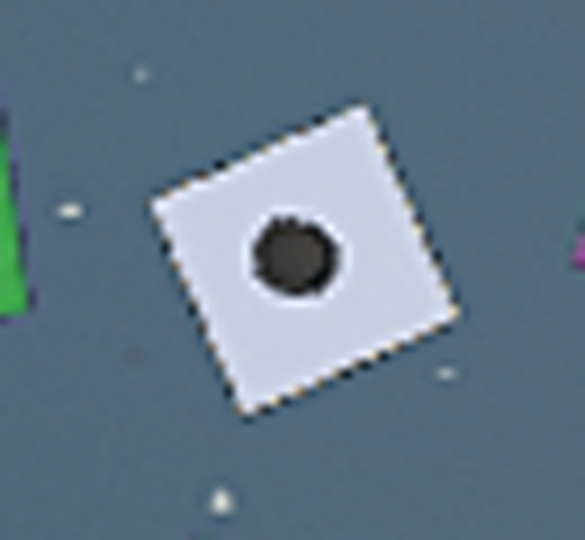

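View pics/sided.png

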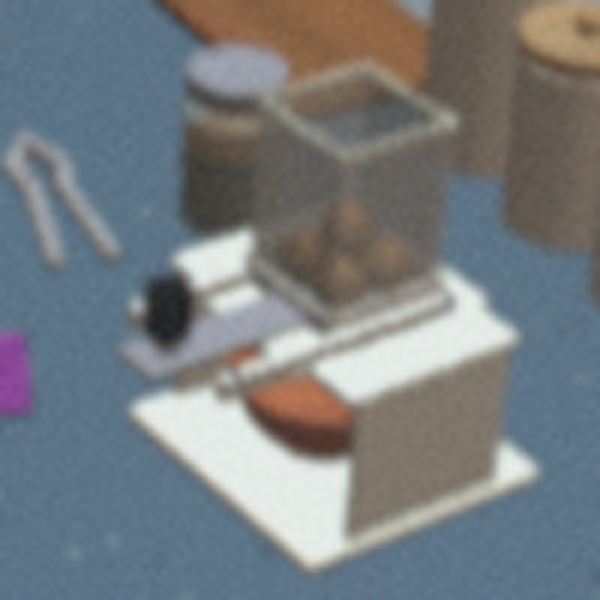

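```bash
cat > fit.py <<'E'
from h import *
T=bot.camera_model('top');S=bot.camera_model('side')
def u(p,off,s): return (np.array(p)+.5)/s-.5+np.array(off)
to=(225,120);so=(235,155)
O=[(S,(-.039,.039,.232),u((262,100),so,6)),(S,(-.039,-.039,.232),u((348,157),so,6)),(S,(.039,-.039,.232),u((457,121),so,6)),(S,(.039,.039,.232),u((368,62),so,6)),
(S,(-.085,.091,.01),u((130,410),so,6)),(S,(-.085,-.091,.005),u((312,570),so,6)),(S,(.085,-.091,.005),u((538,470),so,6)),
(S,(-.123,0,.142),u((170,310),so,6)),
(T,(-.123,0,.157),u((296,462),to,6)),(T,(-.085,-.091,.01),u((442,402),to,6)),(T,(-.085,.091,.01),u((107,438),to,6)),
(T,(-.118,.0425,.119),u((205,468),to,6)),(T,(-.118,-.0425,.119),u((373,449),to,6)),
(T,(-.039,.039,.232),u((193,272),to,6)),(T,(-.039,-.039,.232),u((360,258),to,6)),]
def W(p,X):
    c,s=np.cos(p[2]),np.sin(p[2]); X=np.atleast_2d(np.array(X,float)); return np.c_[p[0]+c*X[:,0]-s*X[:,1],p[1]+s*X[:,0]+c*X[:,1],X[:,2]]
def f(p): return np.concatenate([(proj(c,W(p,X))[0]-uv) for c,X,uv in O])
if __name__=='__main__':
    r=least_squares(f,[.6,0,0],loss='soft_l1'); p=r.x
    print('disp',p,np.degrees(p[2])); print(np.round(f(p).reshape(-1,2),1))
    for k,X in dict(mouth=(0,0,.232),knob=(-.123,0,.142),knob70=(-.193,0,.142)).items(): print(k,W(p,X))
    lo=(140,195)
    C=[((365,103)),(458,313),(245,414),(153,203)]
    P=[atz(T,u(c,lo,9),.013)[:2] for c in C]; print('lidcorners',np.round(P,4)); m=np.mean(P,0)
    print('lid c',m,[np.degrees(np.arctan2(*(P[(i+1)%4]-P[i])[::-1]))%90 for i in range(4)],[np.linalg.norm(P[(i+1)%4]-P[i]) for i in range(4)])
    print('lid knob top',atz(T,u((297,255),lo,9),.043), 'mid',atz(T,u((294,257),lo,9),.03))
    for th,c in dict(green=(128,218),green2=(158,272),purple=(221,217),yellow=(217,265),nutcr=(170,172),tong=(290,249),jar=(185,136),mug=(365,219)).items(): print(th,atz(T,c,.013))
    ims={'top':cv2.imread('pics/top0.png'),'side':cv2.imread('pics/side0.png')}
    for n,cm in (('top',T),('side',S)):
        im=cv2.resize(ims[n],None,fx=4,fy=4,interpolation=cv2.INTER_CUBIC)
        for Q,z in (((.085,.091),.01),((.039,.039),.232),((.035,.035),.232)):
            pts=proj(cm,W(p,[(sx*Q[0],sy*Q[1],z) for sx,sy in ((1,1),(1,-1),(-1,-1),(-1,1))]))
            cv2.polylines(im,[((pts+.5)*4-.5).astype(int)],True,(0,0,255),1)
        k=[(-.123+.014*np.cos(a),.014*np.sin(a),z) for z in (.127,.157) for a in np.linspace(0,6.28,20)]
        for q in proj(cm,W(p,k)): cv2.circle(im,tuple(((q+.5)*4).astype(int)),1,(0,255,0),-1)
        o=to if n=='top' else so
        cv2.imwrite(f'pics/ov_{n}.png',cv2.resize(im[o[1]*4:o[1]*4+400,o[0]*4:o[0]*4+400],None,fx=1.45,fy=1.45))
    a=np.hstack([cv2.imread('pics/ov_top.png')[:, :],cv2.imread('pics/ov_side.png')]); a=cv2.resize(a,(790,int(a.shape[0]*790/a.shape[1]))); cv2.imwrite('pics/ov.png',a)
E
python3 fit.py
```

```text
disp [0.68621198 0.0216966  0.12738354] 7.298539309497523
[[-0.9 -0.5]
 [-0.9  0. ]
 [-0.4 -0.2]
 [-0.2  0.1]
 [-0.8 -0.8]
 [-0.7  0.2]
 [ 0.   0.8]
 [-0.5 -0.1]
 [-0.1 -0.6]
 [ 0.3 -0.7]
 [-0.  -0.3]
 [ 0.2 -0.3]
 [ 0.4 -0.4]
 [ 0.6 -0.1]
 [ 0.6 -0.9]]
mouth [[0.68621198 0.0216966  0.232     ]]
knob [[0.56420857 0.00607076 0.142     ]]
knob70 [[ 0.49477573 -0.00282199  0.142     ]]
lidcorners [[0.5434 0.3004]
 [0.4691 0.2653]
 [0.432  0.3407]
 [0.5066 0.3759]]
lid c [0.48774692 0.32061048] [np.float64(25.296754717914183), np.float64(26.18686961401329), np.float64(25.261632265850405), np.float64(26.01168502623377)] [np.float64(0.0822054730655251), np.float64(0.0840644390089078), np.float64(0.08246317000623993), np.float64(0.08401028464489727)]
lid knob top [0.48737071 0.31846128 0.043     ] mid [0.48726739 0.32167986 0.03      ]
green [0.50220612 0.46965361 0.013     ]
green2 [0.33114425 0.3669143  0.013     ]
purple [0.50986666 0.16821466 0.013     ]
yellow [0.35705331 0.17837076 0.013     ]
nutcr [0.65336081 0.33662042 0.013     ]
tong [ 0.41060742 -0.05285002  0.013     ]
jar [0.77274689 0.29139287 0.013     ]
mug [ 0.50859575 -0.29493262  0.013     ]
```

View pics/ov.png

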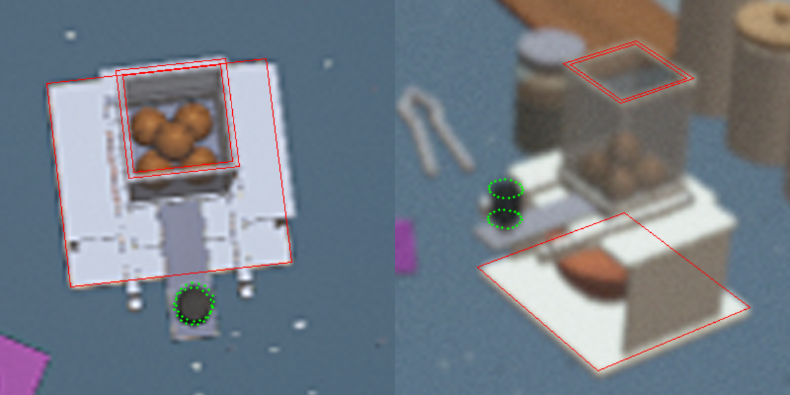

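```bash
python3 -m crank '{"travel":[[2,-2,0],[5,-5,0],[9,-9,0],[13,-13,-1],[17,-17,-2],[20.5,-20.5,-3],[23.5,-23.5,-4],[25.8,-26,-5]],"rot":[[0,0,-4],[0,0,-9],[0,0,-15],[0,0,-21],[0,0,-28],[0,0,-34],[0,0,-39],[0,0,-42.8]]}' 1
python3 -m crank '{"travel":[[0,0,0],[0,0,0]],"rot":[[0,0,0],[0,0,0]]}'
python3 - <<'E'
from h import *
cm=bot.camera_model('wrist'); s=bot.observe(); im=bot.grab_frame('wrist'); cv2.imwrite('pics/w1.png',im[:,:,::-1])
print(s['position'],np.degrees(s['tool_rot']))
for d in bot.silhouettes('wrist','lid_knob'): print(d['conf'],d['box'])
import pickle; pickle.dump(cm,open('cm_w1.pkl','wb'))
print(proj(cm,[(.4875,.321,.043),(.4875,.321,.013)]))
E
```

```text
clock: 1.45
position: [0.4882, 0.3206, 0.2542]
tool_rot: [3.14, -0.0, 2.015]
force: [0.7, 0.3, -0.4]
grip_width: 0.0855
clock: 1.65
position: [0.4874, 0.321, 0.2538]
tool_rot: [-3.141, 0.0, 2.017]
force: [0.3, 1.1, 0.0]
grip_width: 0.0852
[0.48744915 0.32099501 0.25381238] [-1.79968734e+02  1.51000510e-02  1.15550957e+02]
0.96 [341.4, 42.2, 118.5, 84.5]
0.92 [84.0, 232.0, 105.9, 93.0]
0.86 [252.6, 166.1, 80.8, 84.6]
0.7 [215.4, 292.0, 102.5, 86.2]
0.65 [116.8, 54.0, 116.2, 97.1]
[[254.00618089 174.78362174]
 [253.99504181 166.89537133]]
```

View pics/w1.png

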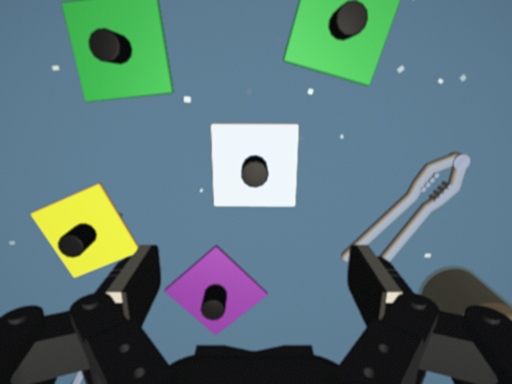

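The crop confirms the white lid with a black knob at the image centre: knob (255,175), flange corners (211,125), (298,124), (295,206), (215,206). I'll refine its pose from these.

Run:
```python
from h import *
import pickle
cm=pickle.load(open('cm_w1.pkl','rb')); im=cv2.imread('pics/w1.png')
m=(im.min(2)>185).astype(np.uint8); n,l,st,_=cv2.connectedComponentsWithStats(m)
k=l[145,230]; c=cv2.findContours((l==k).astype(np.uint8),cv2.RETR_EXTERNAL,cv2.CHAIN_APPROX_NONE)[0][0][:,0,:]
ch=cv2.convexHull(c)[:,0,:]
P=np.array([atz(cm,q,.013)[:2] for q in ch]); 
r=cv2.minAreaRect((P*1e4).astype(np.float32)); print(st[k],r)
g=(im.max(2)<90).astype(np.uint8); n,l,st,ce=cv2.connectedComponentsWithStats(g)
k=l[172,255]; print(st[k],ce[k], atz(cm,ce[k],.035))
```

```text
[ 211  124   88   82 6161] ((4873.27490234375, 3218.6982421875), (837.0902099609375, 823.4647827148438), 25.497114181518555)
[242 156  26  30 618] [254.22977346 170.86731392] [0.48700376 0.32252742 0.035     ]
```

```bash
python3 -m crank '{"travel":[[0,0.1,-1.5],[0,0.1,-4],[0,0.1,-7],[0,0.1,-10],[0,0.1,-13],[0,0.1,-15],[0,0.1,-16.2],[0,0.1,-16.4]],"rot":[[0,0,0],[0,0,0],[0,0,0],[0,0,0],[0,0,0],[0,0,0],[0,0,0],[0,0,0]]}' 1 60
python3 -m crank '{"travel":[[0,0,0],[0,0,0],[0,0,0],[0,0,0],[0,0,0],[0,0,0],[0,0,0],[0,0,0]],"rot":[[0,0,0],[0,0,0],[0,0,0],[0,0,0],[0,0,0],[0,0,0],[0,0,0],[0,0,0]]}' -1 60
```

```text
clock: 2.55
position: [0.4861, 0.3236, 0.0893]
tool_rot: [-3.14, -0.0, 2.02]
force: [-0.1, 0.7, 0.4]
grip_width: 0.0852
clock: 3.35
position: [0.487, 0.3231, 0.091]
tool_rot: [3.141, -0.0, 2.019]
force: [-1.9, -1.7, 10.9]
grip_width: 0.0244
```

```bash
python3 -m crank '{"travel":[[0,0,0.5],[0,0,2],[0,0,4.5],[0,0,8],[0,0,12],[0,0,16],[0,0,20],[0,0,23]],"rot":[[0,0,0],[0,0,0],[0,0,0],[0,0,0],[0,0,0],[0,0,0],[0,0,0],[0,0,0]]}'
python3 -m crank '{"travel":[[0,0,0],[0,0,0]],"rot":[[0,0,0],[0,0,0]]}'
python3 - <<'E'
from h import *
import pickle
for n in ["wrist","side"]:
    cm=bot.camera_model(n); s=bot.observe(); im=bot.grab_frame(n); cv2.imwrite(f'pics/{n}2.png',im[:,:,::-1])
    if n=='wrist': pickle.dump((cm,s),open('cm_w2.pkl','wb'))
print(s['position'],s['tool_rot'])
a=cv2.imread('pics/wrist2.png'); b=cv2.imread('pics/side2.png')[60:260,130:330]; b=cv2.resize(b,(384,384),interpolation=cv2.INTER_CUBIC)
cv2.imwrite('pics/c2.png',cv2.resize(np.hstack([a,b]),None,fx=.89,fy=.89))
E
```

```text
clock: 4.15
position: [0.4869, 0.3227, 0.3239]
tool_rot: [3.139, -0.001, 2.018]
force: [0.7, -1.0, -1.8]
grip_width: 0.024
clock: 4.35
position: [0.4867, 0.3228, 0.3212]
tool_rot: [3.14, -0.001, 2.019]
force: [-0.2, 0.4, -1.1]
grip_width: 0.0244
[0.48648413 0.32272505 0.32015992] [-3.14132637e+00 -7.33584076e-05  2.01879994e+00]
```

View pics/c2.png

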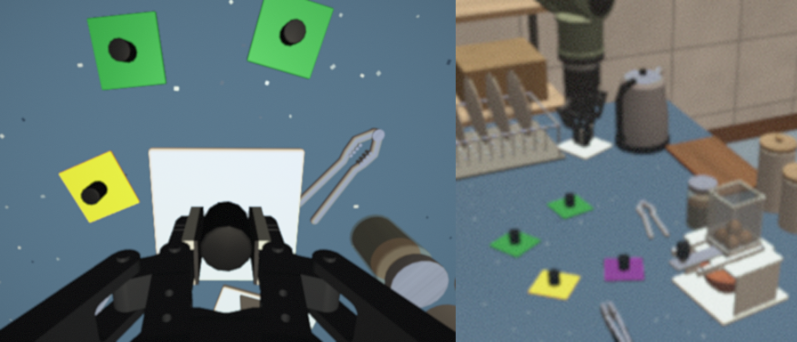

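Run:
```python
from h import *
import pickle
cm,s=pickle.load(open('cm_w2.pkl','rb'))
im=cv2.imread('pics/wrist2.png')
m=(im.min(2)>175).astype(np.uint8); n,l,st,_=cv2.connectedComponentsWithStats(m); k=l[190,200]; print(st[k]); m=l==k
# fit far edge, left and right edges
far=[(x,np.argmax(m[:,x])) for x in range(185,325,5)]
lf=[(np.argmax(m[y]),y) for y in range(180,260,5)]
rt=[(511-np.argmax(m[y][::-1]),y) for y in range(180,225,5)]
p=s['position']
for dz in (.0765,.0785):
  z=p[2]-dz
  def line(q,off):
    Q=np.array([atz(cm,np.array(a)+off,z)[:2]-p[:2] for a in q],np.float32); v=cv2.fitLine(Q,cv2.DIST_HUBER,0,.001,.001).ravel(); return np.degrees(np.arctan2(v[1],v[0]))%90, v[2:],v[:2]
  yaw=s['tool_rot'][2]; ex=np.array([np.cos(yaw),np.sin(yaw)]); ey=np.array([-ex[1],ex[0]])
  for nme,q,o in (('far',far,(0,-.5)),('l',lf,(-.5,0)),('r',rt,(.5,0))):
    a,c,d=line(q,np.array(o))
    # intersect edge w/ tool axis
    n_=ex if nme=='far' else ey
    print(dz,nme,'ang',round(a,2),'dist',c@n_)
print('tool yaw',np.degrees(yaw)%90)
```

```text
[  167   168   175   116 12965]
0.0765 far ang 25.59 dist 0.03984273486920458
0.0765 l ang 25.29 dist 0.041074490400786784
0.0765 r ang 24.68 dist -0.04121374272475879
0.0785 far ang 25.59 dist 0.03935218178505245
0.0785 l ang 25.29 dist 0.041630327254632005
0.0785 r ang 24.68 dist -0.041775195642020056
tool yaw 25.66346844562844
```

```bash
python3 -m crank '{"travel":[[0.5,-0.7,1.5],[2,-3,3.5],[4.5,-6.8,5],[7.5,-11.3,6],[10.5,-15.8,6],[13.5,-20.3,6],[16,-24,6],[17.5,-26,6]],"rot":[[0,0,-1],[0,0,-3],[0,0,-6],[0,0,-9],[0,0,-12],[0,0,-15],[0,0,-17.5],[0,0,-18.3]]}'
python3 -m crank '{"travel":[[1,-1.4,0],[2,-2.9,0],[2.4,-3.7,0],[2.4,-3.9,0],[2.4,-3.9,0],[2.4,-3.9,0]],"rot":[[0,0,0],[0,0,0],[0,0,0],[0,0,0],[0,0,0],[0,0,0]]}'
python3 - <<'E'
from h import *
import pickle
for n in ["wrist","side","top"]:
    cm=bot.camera_model(n); s=bot.observe(); im=bot.grab_frame(n); cv2.imwrite(f'pics/{n}3.png',im[:,:,::-1])
    if n=='wrist': pickle.dump((cm,s),open('cm_w3.pkl','wb'))
    print(s['position'],np.degrees(s['tool_rot']))
a=cv2.imread('pics/wrist3.png'); b=cv2.imread('pics/side3.png')[80:240,210:370]; b=cv2.resize(b,(384,384),interpolation=cv2.INTER_CUBIC)
cv2.imwrite('pics/c3.png',cv2.resize(np.hstack([a,b]),None,fx=.89,fy=.89))
E
```

```text
clock: 5.25
position: [0.6628, 0.0591, 0.3789]
tool_rot: [-3.14, 0.002, 1.695]
force: [0.7, 0.5, -1.2]
grip_width: 0.0241
clock: 5.85
position: [0.6855, 0.0251, 0.3802]
tool_rot: [3.142, -0.001, 1.701]
force: [0.5, -0.2, -1.1]
grip_width: 0.0242
[0.68554545 0.02513486 0.38024257] [ 1.79994851e+02 -3.38476392e-02  9.74467878e+01]
[0.6855723  0.02510577 0.38031315] [ 1.79989465e+02 -3.15936727e-02  9.74452027e+01]
[0.68561127 0.0249506  0.38030735] [ 1.79991140e+02 -2.45329986e-02  9.74362911e+01]
```

View pics/c3.png

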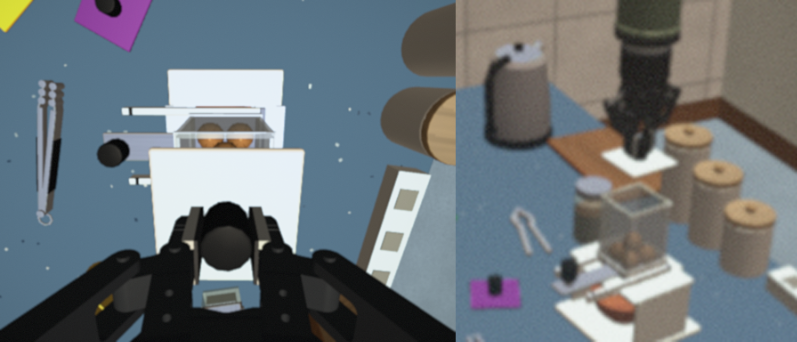

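Run:
```python
from h import *
import pickle
from fit import W
cm,s=pickle.load(open('cm_w3.pkl','rb'))
im=cv2.imread('pics/wrist3.png'); k=5
x0,y0=120,70
c=cv2.resize(im[y0:y0+110,x0:x0+225],None,fx=3.5,fy=3.5,interpolation=cv2.INTER_CUBIC)
P=[.6862,.0217,.1274]
def dr(pts,col):
    q=((proj(cm,pts)+.5-[x0,y0])*3.5-.5).astype(int); cv2.polylines(c,[q],True,col,1)
sq=lambda h,z:[(a*h,b*h,z) for a,b in((1,1),(1,-1),(-1,-1),(-1,1))]
dr(W(P,sq(.039,.232)),(0,0,255)); dr(W(P,sq(.035,.232)),(0,255,255))
a=np.linspace(0,6.28,30); dr(W(P,np.c_[-.123+.014*np.cos(a),.014*np.sin(a),0*a+.157]),(0,255,0))
for y in(.0425,-.0425): dr(W(P,[(-.118,y-.004,.119),(-.118,y+.004,.119),(-.04,y+.004,.119),(-.04,y-.004,.119)]),(255,0,255))
cv2.imwrite('pics/ov3.png',c)
```

```text
(no output)
```

View pics/ov3.png

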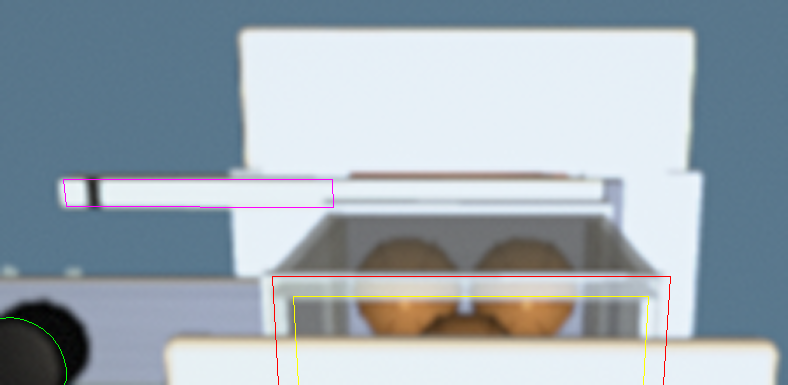

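```bash
python3 -m crank '{"travel":[[-0.05,-0.1,-0.7],[-0.1,-0.15,-2],[-0.1,-0.15,-3.5],[-0.1,-0.15,-4.7],[-0.1,-0.15,-5.2],[-0.1,-0.15,-5.2],[-0.1,-0.15,-5.2]],"rot":[[0,0,0],[0,0,0],[0,0,0],[0,0,0],[0,0,0],[0,0,0],[0,0,0]]}'
python3 - <<'E'
from h import *
import pickle
for n in ["side","wrist"]:
    s=bot.observe(); im=bot.grab_frame(n); cv2.imwrite(f'pics/{n}4.png',im[:,:,::-1])
    print(s['position'],np.degrees(s['tool_rot']))
b=cv2.imread('pics/side4.png')[140:230,250:340]; b=cv2.resize(b,(540,540),interpolation=cv2.INTER_CUBIC)
cv2.imwrite('pics/c4.png',b)
E
```

```text
clock: 6.7
position: [0.685, 0.0224, 0.3285]
tool_rot: [3.141, 0.0, 1.699]
force: [0.8, 1.3, -0.8]
grip_width: 0.0241
[0.68502825 0.02237517 0.3284726 ] [1.79972049e+02 4.01478691e-03 9.73616598e+01]
[0.68508137 0.02239757 0.32865102] [1.79954095e+02 3.74362559e-03 9.73642476e+01]
```

View pics/c4.png

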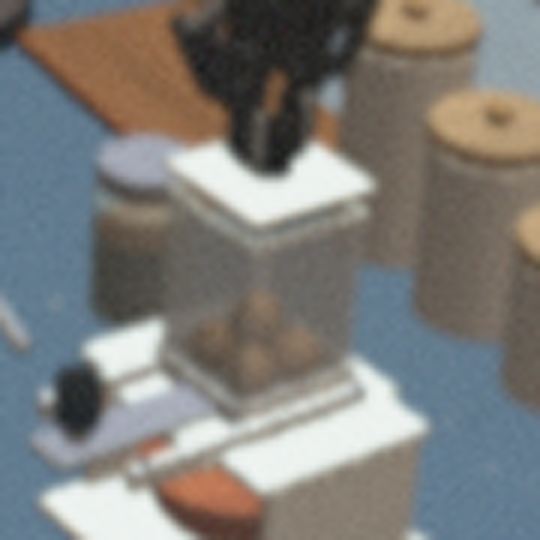

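View pics/wrist4.png

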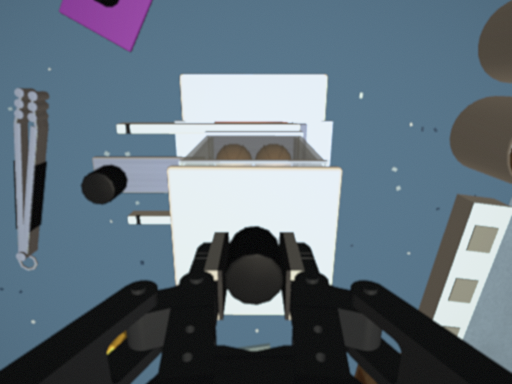

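```bash
python3 -m crank '{"travel":[[0,0.07,-0.2],[0,0.07,-0.4],[0,0.07,-0.6],[0,0.07,-0.7],[0,0.07,-0.8],[0,0.07,-0.9],[0,0.07,-1.0],[0,0.07,-1.0]],"rot":[[0,0,0],[0,0,0],[0,0,0],[0,0,0],[0,0,0],[0,0,0],[0,0,0],[0,0,0]]}'
python3 -m crank '{"travel":[[0,0,-0.1],[0,0,-0.2],[0,0,-0.3],[0,0,-0.4],[0,0,-0.4]],"rot":[[0,0,0],[0,0,0],[0,0,0],[0,0,0],[0,0,0]]}'
```

```text
clock: 7.6
position: [0.6848, 0.0231, 0.3179]
tool_rot: [-3.141, 0.0, 1.699]
force: [-0.9, 1.0, -0.6]
grip_width: 0.0241
clock: 8.1
position: [0.6849, 0.0231, 0.316]
tool_rot: [3.14, -0.0, 1.699]
force: [-8.8, 0.7, 20.9]
grip_width: 0.0241
```

Contact came about 8 mm below where the rim would have caught the plug, so the plug is in the mouth. I'll release it and back off.

```bash
python3 -m crank '{"travel":[[0,0,0.15],[0,0,0.15],[0,0,0.15],[0,0,0.15],[0,0,0.15]],"rot":[[0,0,0],[0,0,0],[0,0,0],[0,0,0],[0,0,0]]}' 1
python3 -m crank '{"travel":[[0,0,0.5],[0,0,1.5],[0,0,3],[0,0,5],[0,0,7],[0,0,8],[0,0,8],[0,0,8]],"rot":[[0,0,0],[0,0,0],[0,0,0],[0,0,0],[0,0,0],[0,0,0],[0,0,0],[0,0,0]]}'
python3 - <<'E'
from h import *
import pickle
for n in ["side","wrist","top"]:
    cm=bot.camera_model(n);s=bot.observe(); im=bot.grab_frame(n); cv2.imwrite(f'pics/{n}5.png',im[:,:,::-1])
    if n=='wrist': pickle.dump((cm,s),open('cm_w5.pkl','wb'))
    print(s['position'],np.degrees(s['tool_rot']))
b=cv2.imread('pics/side5.png')[140:230,250:340]; b=cv2.resize(b,(384,384),interpolation=cv2.INTER_CUBIC)
cv2.imwrite('pics/c5.png',cv2.resize(np.hstack([cv2.imread('pics/wrist5.png'),b]),None,fx=.89,fy=.89))
E
```

```text
clock: 8.6
position: [0.6849, 0.0231, 0.3154]
tool_rot: [-3.141, 0.0, 1.699]
force: [0.6, -0.2, 0.9]
grip_width: 0.0854
clock: 9.4
position: [0.6847, 0.0232, 0.3953]
tool_rot: [-3.141, -0.0, 1.699]
force: [-0.2, 0.5, -0.8]
grip_width: 0.0858
[0.6847297  0.02319768 0.39525017] [-1.79980754e+02 -6.80761718e-03  9.73703519e+01]
[0.68462424 0.02318694 0.39479571] [-1.79934234e+02 -5.14925031e-03  9.73683200e+01]
[0.68464249 0.02323034 0.39467002] [-1.79922047e+02 -4.31029307e-03  9.73706760e+01]
```

View pics/c5.png

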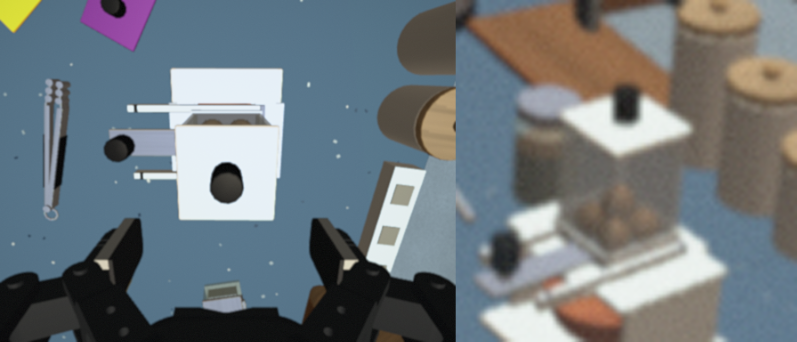

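The lid sits flat in the mouth with its knob upright, seen in both views. Next is the gate knob, at about (130,167) in the wrist picture.

```bash
python3 -m crank '{"travel":[[-0.7,-0.1,0],[-2.5,-0.3,0],[-5,-0.7,0],[-8,-1.1,0],[-10.5,-1.5,0],[-11.8,-1.7,0],[-12.1,-1.7,-1],[-12.1,-1.7,-2]],"rot":[[0,0,0],[0,0,0],[0,0,0],[0,0,0],[0,0,0],[0,0,0],[0,0,0],[0,0,0]]}'
python3 -m crank '{"travel":[[0,0,-2],[0,0,-5],[0,0,-7],[0,0,-7],[0,0,-7]],"rot":[[0,0,0],[0,0,0],[0,0,0],[0,0,0],[0,0,0]]}'
python3 - <<'E'
from h import *
import pickle
n='wrist'
cm=bot.camera_model(n);s=bot.observe(); im=bot.grab_frame(n); cv2.imwrite(f'pics/{n}6.png',im[:,:,::-1])
pickle.dump((cm,s),open('cm_w6.pkl','wb'))
print(s['position'],np.degrees(s['tool_rot']),s['force'])
print(proj(cm,[(.5632,.006,.157),(.5642,.006,.157)]))
E
```

```text
clock: 10.35
position: [0.5637, 0.0063, 0.3749]
tool_rot: [3.141, -0.0, 1.7]
force: [0.9, -0.4, -0.5]
grip_width: 0.0852
clock: 10.85
position: [0.5642, 0.0061, 0.3053]
tool_rot: [-3.141, 0.0, 1.699]
force: [-0.7, 0.5, 1.0]
grip_width: 0.0855
[0.56424737 0.00609443 0.30529281] [-1.79947730e+02  2.15856552e-02  9.73604719e+01] [-0.73065529  0.4518307   1.00625329]
[[252.63705831 197.36223956]
 [254.01765073 197.5299856 ]]
```

View pics/wrist6.png

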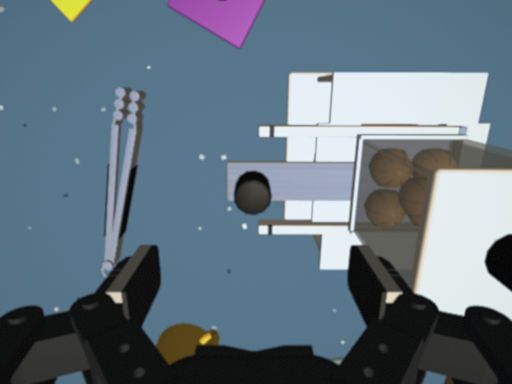

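```bash
python3 -m crank '{"travel":[[0,0,-1.5],[0,0,-4],[0,0,-6.5],[0,0,-8.5],[0,0,-9.8],[0,0,-10.3],[0,0,-10.3]],"rot":[[0,0,0],[0,0,0],[0,0,0],[0,0,0],[0,0,0],[0,0,0],[0,0,0]]}'
python3 -m crank '{"travel":[[0,0,0],[0,0,0],[0,0,0],[0,0,0],[0,0,0],[0,0,0],[0,0,0],[0,0,0]],"rot":[[0,0,0],[0,0,0],[0,0,0],[0,0,0],[0,0,0],[0,0,0],[0,0,0],[0,0,0]]}' -1 60
python3 -c "
from workcell import bot
s=bot.observe();print(s['position'],s['force'],s['tool_rot'])"
```

```text
clock: 11.6
position: [0.5641, 0.0062, 0.2028]
tool_rot: [3.141, -0.0, 1.699]
force: [0.3, -0.4, 0.4]
grip_width: 0.0853
clock: 12.4
position: [0.5631, 0.006, 0.2032]
tool_rot: [-3.14, -0.001, 1.699]
force: [-10.2, 0.4, 16.6]
grip_width: 0.026
[0.56310393 0.00600319 0.20321301] [-10.20633727   0.40877957  16.63279314] [-3.14003674e+00 -5.20589878e-04  1.69914590e+00]
```

```bash
python3 -m crank '{"travel":[[-0.4,-0.05,0],[-1.2,-0.15,0],[-2.2,-0.28,0],[-3.2,-0.41,0],[-4.2,-0.54,0],[-5.2,-0.67,0],[-6.0,-0.77,0],[-6.4,-0.82,0]],"rot":[[0,0,0],[0,0,0],[0,0,0],[0,0,0],[0,0,0],[0,0,0],[0,0,0],[0,0,0]]}'
python3 -m crank '{"travel":[[-0.2,-0.03,0],[-0.2,-0.03,0],[-0.2,-0.03,0],[-0.2,-0.03,0],[-0.2,-0.03,0]],"rot":[[0,0,0],[0,0,0],[0,0,0],[0,0,0],[0,0,0]]}'
cat > look.py <<'E'
from h import *
import pickle,sys
t=sys.argv[1]
P=[]
for n in ["wrist","side","top"]:
    cm=bot.camera_model(n);s=bot.observe(); im=bot.grab_frame(n); cv2.imwrite(f'pics/{n}{t}.png',im[:,:,::-1])
    P.append(s['position'])
    if n=='wrist': pickle.dump((cm,s),open(f'cm_w{t}.pkl','wb'))
d=np.mean(P,0)-[.5631,.006,.2032]
print(np.mean(P,0),'pull',-(d[0]*.9919+d[1]*.127),s['force'],s['clock'],s['grip_width'],np.degrees(s['tool_rot']))
a=cv2.imread(f'pics/wrist{t}.png'); b=cv2.imread(f'pics/side{t}.png')[150:250,225:325]; b=cv2.resize(b,(384,384),interpolation=cv2.INTER_CUBIC)
cv2.imwrite(f'pics/c{t}.png',cv2.resize(np.hstack([a,b]),None,fx=.89,fy=.89))
E
python3 look.py 7
```

```text
clock: 13.2
position: [0.5006, -0.0019, 0.2033]
tool_rot: [3.139, -0.0, 1.699]
force: [8.3, 1.1, -0.1]
grip_width: 0.0268
clock: 13.7
position: [0.4992, -0.0021, 0.2033]
tool_rot: [3.138, 0.0, 1.7]
force: [6.6, 1.3, 1.5]
grip_width: 0.0261
[ 0.49916416 -0.00209127  0.20328099] pull 0.06444555425470705 [7.13147172 1.94440624 1.96394677] 13.8 0.026368392560387012 [1.79817164e+02 3.17056438e-03 9.73810585e+01]
```

View pics/c7.png

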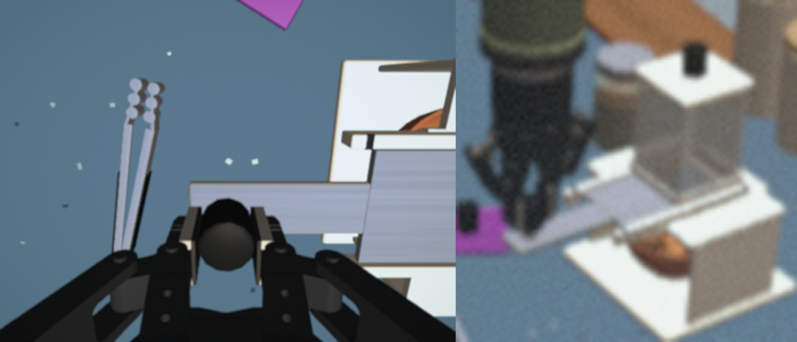

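View pics/top7.png

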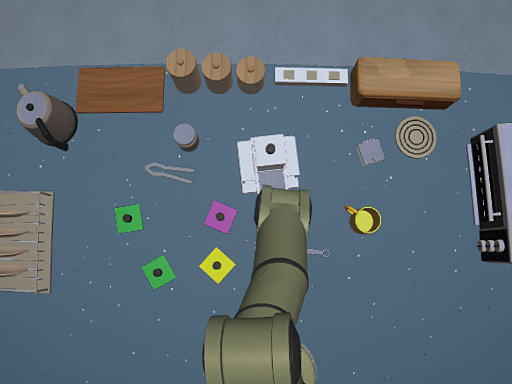

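```bash
cat > zoom.py <<'E'
from h import *
import pickle,sys
from fit import W
t=sys.argv[1]; cm,s=pickle.load(open(f'cm_w{t}.pkl','rb')); im=cv2.imread(f'pics/wrist{t}.png')
x0,y0=370,120;c=cv2.resize(im[y0:y0+190,x0:x0+142],None,fx=4,fy=3,interpolation=cv2.INTER_CUBIC)
P=[.6862,.0217,.1274]
for x in (-.108,):
  for z,col in((.119,(0,0,255)),(.116,(0,255,0))):
    q=((proj(cm,W(P,[(x,.0465,z),(x,.0385,z),(x,-.0385,z),(x,-.0465,z)]))+.5-[x0,y0])*[4,3]-.5).astype(int); 
    for a in q: cv2.circle(c,tuple(map(int,a)),3,col,-1)
cv2.imwrite(f'pics/z{t}.png',c)
E
python3 zoom.py 7
```

View pics/z7.png

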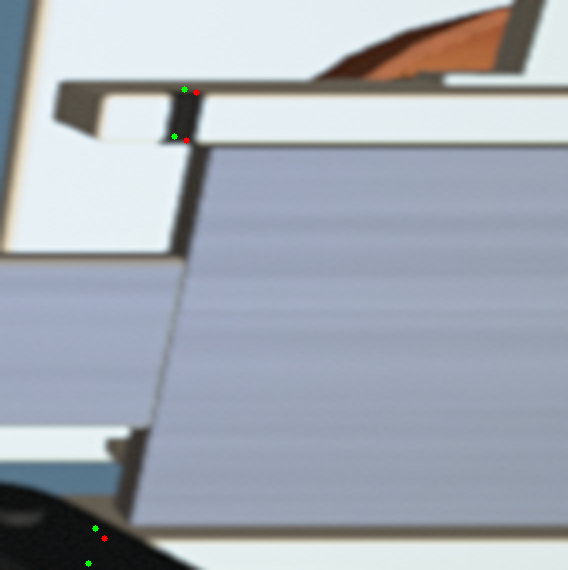

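The wrist crop shows the gate's shoulder edge at (212,145), about 5 mm short of the mark line at (182,140). The hopper looks empty.

```bash
python3 -m crank '{"travel":[[-0.15,-0.02,0],[-0.3,-0.04,0],[-0.42,-0.05,0],[-0.46,-0.06,0],[-0.46,-0.06,0],[-0.46,-0.06,0]],"rot":[[0,0,0],[0,0,0],[0,0,0],[0,0,0],[0,0,0],[0,0,0]]}'
python3 look.py 8; python3 zoom.py 8
```

```text
clock: 14.45
position: [0.4946, -0.0027, 0.2033]
tool_rot: [3.138, 0.0, 1.7]
force: [7.5, 1.7, 0.6]
grip_width: 0.0262
[ 0.49460246 -0.0026759   0.20328782] pull 0.06904454467122399 [6.62795636 1.12728173 2.0987931 ] 14.55 0.026308103312757167 [1.79809709e+02 5.40460389e-03 9.73837811e+01]
```

View pics/z8.png

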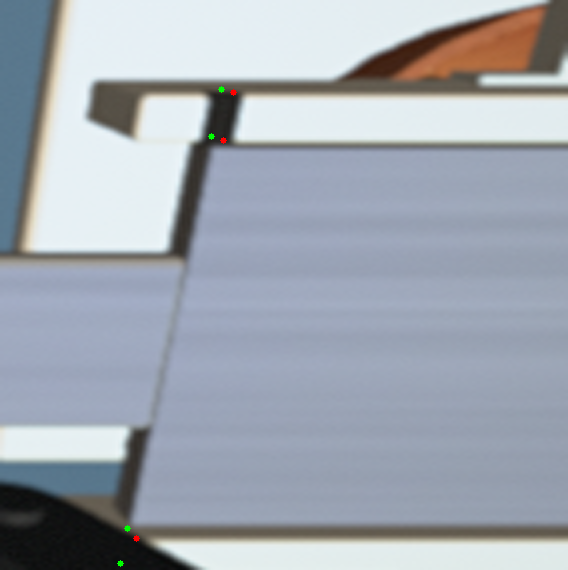

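View pics/c8.png

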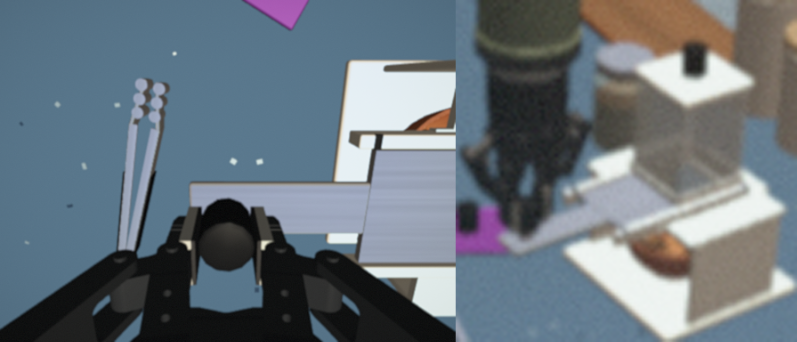

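Run:
```python
from h import *
for n in ("side",):
    for i in range(5)[:1]:
        for d in bot.silhouettes(n,'walnut0'): print(n,d['conf'],np.round(d['box']))
b=cv2.imread('pics/side8.png')[150:245,255:335]; cv2.imwrite('pics/s8.png',cv2.resize(b,None,fx=6,fy=6,interpolation=cv2.INTER_CUBIC))
```

```text
(no output)
```

View pics/s8.png

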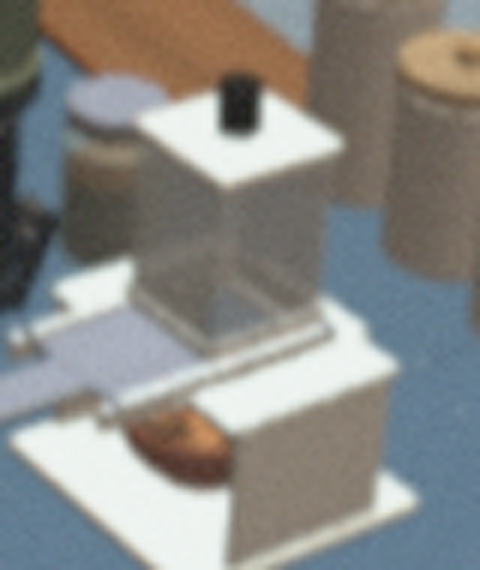

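The hopper is empty, nuts show in the bowl (180,430), and the lid is flat on the rim. I'll nudge the last 0.3 mm, settle and check.

```bash
python3 -m crank '{"travel":[[-0.03,0,0],[-0.03,0,0],[-0.03,0,0],[-0.03,0,0],[-0.03,0,0]],"rot":[[0,0,0],[0,0,0],[0,0,0],[0,0,0],[0,0,0]]}'
python3 look.py 9; python3 zoom.py 9
```

```text
clock: 15.15
position: [0.4943, -0.0027, 0.2033]
tool_rot: [3.138, 0.0, 1.7]
force: [7.1, 2.2, 1.0]
grip_width: 0.0261
[ 0.49432147 -0.00268072  0.20329289] pull 0.06932387319352977 [7.52834524 1.09728079 1.42283002] 15.25 0.026351768151582824 [1.79809977e+02 5.72626585e-03 9.73802426e+01]
```

View pics/z9.png

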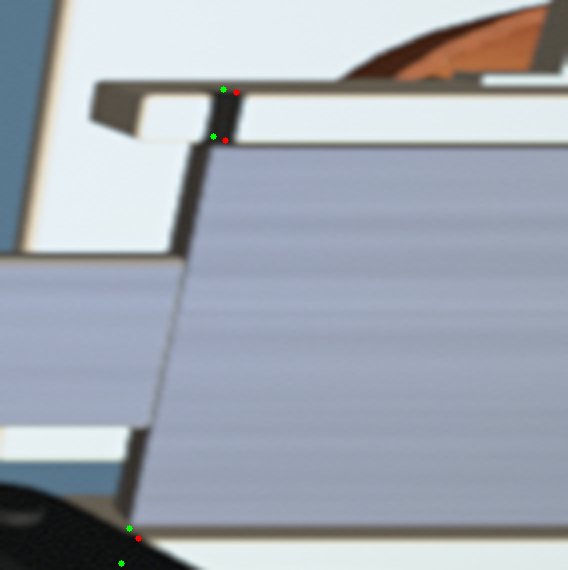

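The shoulder edge at (211,145) is level with the mark line at (222,140) once the 3 mm height difference is allowed for. Handing in.

```bash
python3 -c "
from workcell import bot
print(bot.job_done())"
```

```text
the job is handed in; nothing more can be done
None
```

I put the white lid in the hopper's mouth and let go of it. Then I pulled the gate slide out by its knob to the mark lines and handed the job in still gripping it, at about 15.3 s on the clock.

What the last checks showed:
- **Lid:** it lies flat on the rim in both the side and wrist pictures. The plug was already inside the mouth when it made contact.
- **Gate:** the arm's readings put the pull at 69.3 mm. In the wrist picture the shoulders are level with the mark lines to within about half a millimetre. The spring was pulling at about 7.5 N.
- **Walnuts:** the hopper looks empty in the side picture and nuts show in the bowl, but I could not count all five. The walnut network found nothing in that view.
- **Other things:** the side and top pictures taken just before hand-in show nothing moved, though the arm hid part of the tong in the top view.
- **Disagreement:** the cameras differed by about 1 mm on where the dispenser stands; I allowed for this when placing the lid.

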